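# Tip the brass cable glands out for inspection

### The arm

A 6-joint arm with a two-finger parallel gripper is mounted at the origin on the work surface. World frame = base frame: x ahead of the robot, y to its left, z up, the work surface at z = 0. Lengths are in m, angles in rad, forces in N, time in s.
With the tool pointing down it reaches from about 0.325 to 0.9 m from the base axis. Payload 6.1 kg.
Tool frame: the origin (TCP) lies midway between the tips of the shut fingers; the grasp point (between the pads) lies 19 mm behind it; x points along the fingers, y is the direction in which the jaws open and shut, and the axes are right-handed (so a half turn about x gives the same grasp; the last joint's range is limited). The gripper opens to 85 mm and grips with 20 to 120 N. Pads are 22 mm wide; open, the fingers measure 114 mm over their backs; the gripper's body (76 mm by 85 mm) begins 54 mm behind the grasp point. The pads swing forward as they close: fully open they stand 13 mm farther back than shut.
Start: joints at [-1.335, 0.22, 1.526, -0, 1.395, -0.126], TCP at [0.221, -0.585, 0.231] pointing down, gripper open.
Joint ranges: [-2.98, 2.98], [-0.91, 2.08], [0.09, 2.57], [-1.24, 4.39], [0.2, 2.65], [-2.68, 2.68]. Speed limits (rad/s): [2.57, 2.57, 3.01, 3.14, 3.14, 3.14].

### API

Orientations are given as [roll, pitch, yaw] about the fixed x, y, z axes, in that order (R = Rz(yaw) Ry(pitch) Rx(roll)).
In Python, from plant import movep, move_l, set_joints, gripper_to, hold, inverse_kinematics, observe, get_image, get_calibration, Unreachable, job_done gives the robot as it stands. Calls block until the motion is done:
- movep(position, orientation): joint-space move of the TCP to a pose.
- move_l(position, feed=0.15, rotation=None, max_force=None): straight line of the TCP; rotation=None keeps the orientation; feed is the mean speed in m/s. With max_force (N) it stops when the force on the tool has changed by that much, and returns True; else False.
- set_joints(angles): joint-space move.
- gripper_to(opening, f_grip=None): finger opening in m; f_grip is the grip in N (None keeps the last); returns when the fingers have stopped.
- hold(seconds).
- inverse_kinematics(position, orientation): joint angles nearest the present ones, or None.
- observe(): the state.
- get_image(name): name is "scene" or "top"; returns (picture, depth): 400x640x3 uint8, red, green, blue; 400x640 float32, m along the optical axis (not along the pixel's ray), 0 where there is no reading.
- get_calibration(name): a dict with "intrinsics" (3x3 intrinsics, pixels), "world_from_camera" (4x4, takes a point from camera to world coordinates). Camera axes: x right, y down, z forward; pixel columns grow to the right and rows downward; lengths in m; the calibration is good to about 2 mm. A picture is of the moment at which its call begins. get_calibration takes no time and is no camera call.
A pose or a line that the arm cannot do raises Unreachable and nothing moves.
- job_done(): hands the job in, once; it reports no verdict.
The state is a dict: "time_s": time; "q": joint angles; "joint_velocities": joint speeds; "joint_torque": joint torques, N m; "eef_pos": TCP position; "tcp_rot": TCP orientation; "ft_force": force on the tool from outside, world axes, zero at the start; "torque": the same for the moment, N m; "opening": finger opening in m.
Only numpy, scipy, OpenCV 4.12 (cv2) and the standard library are available. Lean on these libraries where they do the work, as an engineer would, in place of code of your own. Each camera call takes 0.05 s, during which the arm holds its last target. There are 200 camera calls.

### The job

On the inspection bench stand two tilt-out bins. Take the blue one, which holds the brass cable glands, by its hand lever and pull it forward to its stop, so that both glands tip out into the white tray below its front; let go and leave the bin tipped fully forward. Do not tip the green bin.

Things in the scene. Friction and masses are not known exactly. Their poses are not given: they have to be found in the camera images.
- blue_bin (a joint): Tilt of the blue bin (rad): 0 home, upright (every start); grows as its top is pulled towards the tray in front of it; 1.7 = stop. Open scoop 150 deep, 104 wide, 65 mm high, sloping front, hung on a level axle between two cheeks (176 mm high, outer faces 134 mm apart); 0.5 kg, under 3 N at the grip moves it; past half-way it falls forward by itself and stays at the stop.
- blue_grip (a point): Middle of the orange lever grip, rigid with the blue bin: level bar 14 mm thick, 85 mm long, on the bin's right seen from the robot; arm 46 mm inward, end disc 39 mm outward. Pinch it from above, across; it can turn in the fingers. Axes tilt with the bin; at home x level to the rear, y along the bar to the bin, z up. Axle: along y, 20 mm forward (-x), 110 mm below; grip height 265 mm home, 161 at stop.
- blue_tray (a point): Centre of the floor of the white tray fixed to the front of the blue bin's fixed stand: inside 200 mm (x) by 142 mm (y), floor 6 mm and wall tops 42 mm above the table. x points level from the tray's front edge back to the bin, z up. The bin's axle runs along y, 115 mm behind (+x) and 149 mm above this point.
- brass1_center (a point): One of two identical brass cable glands standing in the blue bin: hexagonal flange 33 mm across, 11 mm high, below; threaded neck 24 mm in diameter above; 26 mm high in all, about 70 g. The point is its centre, 13 mm up.
- brass2_center (a point): One of two identical brass cable glands standing in the blue bin: hexagonal flange 33 mm across, 11 mm high, below; threaded neck 24 mm in diameter above; 26 mm high in all, about 70 g. The point is its centre, 13 mm up.
- green_bin (a joint): Tilt (rad) of the other bin, the same in build but green, with its own stand, lever and tray, holding two grey steel glands; starts at 0 and must stay there (within 0.15). The bins may stand either way round, left or right, their middles 0.29 to 0.54 m apart, each turned up to 0.25 rad.
Not all that is in view belongs to the job. What is shaped like the part that bears brass1_center but pink or red is not meant.

How it is judged:
At the end, for the whole second after the job is handed in: The blue bin is fully forward (tilted at least 1.5 of 1.7 rad) and left there, and the centres of both brass glands are inside the blue bin's white tray, no more than 40 mm above its floor (value of joint blue_bin above 1.5 rad and x of brass1_center in the frame of blue_tray between -0.104 and 0.104 m and y of brass1_center in the frame of blue_tray between -0.075 and 0.075 m and z of brass1_center in the frame of blue_tray between -0.005 and 0.04 m and x of brass2_center in the frame of blue_tray between -0.104 and 0.104 m and y of brass2_center in the frame of blue_tray between -0.075 and 0.075 m and z of brass2_center in the frame of blue_tray between -0.005 and 0.04 m); the robot touches nothing.
It fails at once if the green bin is tipped by more than 0.15 rad (value of joint green_bin above 0.15 rad).
It also fails if it takes over 45 s, if anything falls off the work surface, if the arm or the gripper's body presses on something with over 40 N, if the wrist force passes 120 N, or if a joint passes its speed limit or range.

## Working session

There is one attempt and no reset: what is moved stays moved. The work goes in short steps, each a Python script; the robot and the scene stay as the last script left them, time stands still between calls to the robot, and variables do not carry over. Pictures are saved under pics/ and viewed, about 8 in all and at most 12, crops included, and the job is handed in when it is done.

```bash
mkdir -p pics; ls; cat > h.py <<'E'
import numpy as np, cv2
from plant import *
def shot(n,name):
    im,d=get_image(n); np.savez('pics/'+name,im=im,d=d); cv2.imwrite(f'pics/{name}.png',im[...,::-1]); return im,d
def cloud(n,d):
    c=get_calibration(n);K=np.array(c["intrinsics"]);T=np.array(c["world_from_camera"])
    v,u=np.indices(d.shape); p=np.stack([(u-K[0,2])/K[0,0]*d,(v-K[1,2])/K[1,1]*d,d],-1)
    return p@T[:3,:3].T+T[:3,3]
E
python3 - <<'E'
from h import *
ims=[]
for n in("scene","top"):
    im,d=shot(n,n+'0'); ims.append(im); print(n,get_calibration(n))
cv2.imwrite('pics/both.png',cv2.resize(np.vstack(ims),(480,600))[...,::-1]); print(observe()["time_s"])
E
```

```text
pics
scene {'intrinsics': array([[370.24015128,   0.        , 318.09966443],
       [  0.        , 370.24015128, 199.83383448],
       [  0.        ,   0.        ,   1.        ]]), 'world_from_camera': array([[ 0.83713419,  0.31191143, -0.44935242,  0.91871629],
       [ 0.54687126, -0.49489726,  0.67528404, -0.53652852],
       [-0.01175447, -0.81104128, -0.58487082,  0.65221164],
       [ 0.        ,  0.        ,  0.        ,  1.        ]])}
top {'intrinsics': array([[428.12199963,   0.        , 317.49032901],
       [  0.        , 428.12199963, 198.03401681],
       [  0.        ,   0.        ,   1.        ]]), 'world_from_camera': array([[-0.02603861, -0.98142894,  0.19005058,  0.38050139],
       [-0.99954448,  0.02265885, -0.01993521,  0.0195896 ],
       [ 0.01525866, -0.19048309, -0.98157189,  1.23074405],
       [ 0.        ,  0.        ,  0.        ,  1.        ]])}
0.1
```

View pics/scene0.png

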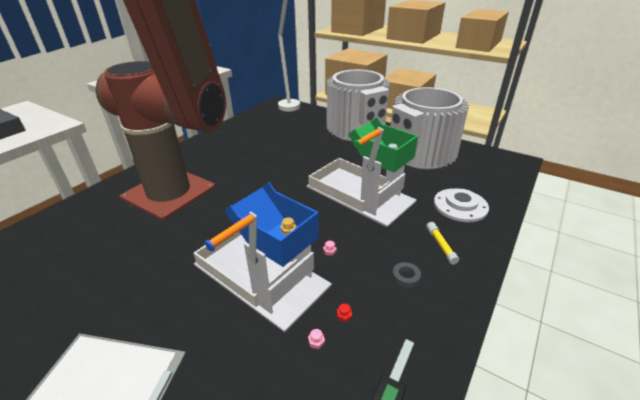

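View pics/top0.png

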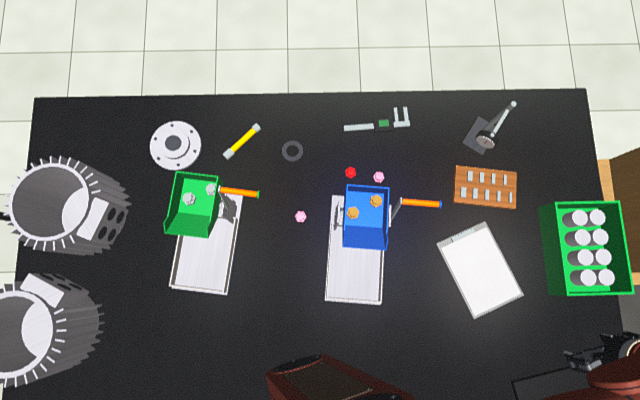

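Top view: the blue bin is at about (366,216), with brass glands at (353,212) and (376,200). Its orange grip runs (403,202)–(441,204) on its right. The green bin, holding grey glands, is at (192,205), and its grip at (238,193) is to be avoided. The pink and red glands on the table at (301,216), (379,177) and (350,172) are decoys. Next I'll measure both grips and make the enlarged crop.

```bash
python3 - <<'E'
from h import *
crop=[]
res={}
for n,box in(("top",(395,190,450,215)),("scene",(200,208,262,252))):
    z=np.load(f'pics/{n}0.npz');im,d=z['im'],z['d'];P=cloud(n,d)
    hsv=cv2.cvtColor(im,cv2.COLOR_RGB2HSV)
    m=cv2.inRange(hsv,(8,170,120),(22,255,255))
    b=np.zeros_like(m);x0,y0,x1,y1=box;b[y0:y1,x0:x1]=255;m&=b
    k,l,st,_=cv2.connectedComponentsWithStats(m);i=1+st[1:,4].argmax();print(n,st[i])
    m=(l==i);v,u=np.nonzero(m);p=P[m];ok=d[m]>0
    print('depth median',np.median(p[ok],0))
    (c,s,a)=cv2.minAreaRect(np.c_[u,v].astype(np.float32));print('rect',c,s,a)
    pts=cv2.boxPoints((c,s,a));e=pts[[1,0]] if 0 else None
    pc=np.c_[u,v]-np.array(c);w=np.linalg.svd(pc,full_matrices=False)[2][0]
    t=pc@w;ends=[np.array(c)+w*t.min(),np.array(c)+w*t.max()];
    cal=get_calibration(n);K=cal['intrinsics'];T=cal['world_from_camera']
    rays=[]
    for q in ends+[np.array(c)]:
        r=T[:3,:3]@np.linalg.solve(K,[*q,1]);rays.append((T[:3,3],r/np.linalg.norm(r)))
        o=T[:3,3];print('px',q.round(1),'at z=.265',(o+r*(0.265-o[2])/r[2]).round(4))
    res[n]=rays
    # bin / tray
    if n=='top':
        mb=cv2.inRange(hsv,(105,150,60),(125,255,255));mb[:150]=0;mb[260:]=0;mb[:,:330]=0;mb[:,400:]=0
        print('bin top',np.percentile(P[(mb>0)&(d>0)],[2,50,98],axis=0).round(3))
        bri=((im.min(2)>150)&(d>0)).astype(np.uint8);bri[:,:315]=0;bri[:,392:]=0;bri[:240]=0
        k,l,st,_=cv2.connectedComponentsWithStats(bri);i=1+st[1:,4].argmax();v,u=np.nonzero(l==i)
        pt=P[l==i];rr=cv2.minAreaRect(pt[:,:2].astype(np.float32)*1000);print('tray',st[i],rr,np.median(pt[:,2]))
# two-view centre: closest approach of rays
for a in range(3):
  for bb in range(3):
    (o1,r1),(o2,r2)=res['top'][a],res['scene'][bb]
    s=np.linalg.lstsq(np.c_[r1,-r2],o2-o1,rcond=None)[0];p1=o1+r1*s[0];p2=o2+r2*s[1]
    print(a,bb,((p1+p2)/2).round(4),'gap',np.linalg.norm(p1-p2).round(4))
t=np.load('pics/top0.npz')['im'][150:310,310:450];s=np.load('pics/scene0.npz')['im'][170:330,190:350]
cv2.imwrite('pics/crop.png',np.hstack([cv2.resize(t,(380,434)),cv2.resize(s,(420,434))])[...,::-1])
E
```

```text
top [402 199  37   9 223]
depth median [ 0.5502183  -0.23861149  0.27129997]
rect (420.1690368652344, 202.47244262695312) (36.124786376953125, 6.2284111976623535) 4.763641834259033
px [402.2 201.1] at z=.265 [ 0.5559 -0.1947  0.265 ]
px [438.2 203.9] at z=.265 [ 0.5473 -0.2774  0.265 ]
px [420.2 202.5] at z=.265 [ 0.5516 -0.2361  0.265 ]
bin top [[ 0.456 -0.171  0.147]
 [ 0.529 -0.12   0.17 ]
 [ 0.608 -0.063  0.224]]
tray [ 325  240   59   65 3076] ((404.0353088378906, -105.08418273925781), (160.208740234375, 171.4871063232422), 84.13753509521484) 0.006920573490504234
scene [211 215  43  31 358]
depth median [ 0.55389674 -0.23818664  0.27062615]
rect (232.11538696289062, 229.423095703125) (8.043152809143066, 46.872161865234375) 56.3099365234375
px [251.8 216.7] at z=.265 [ 0.5533 -0.1899  0.265 ]
px [212.4 242.1] at z=.265 [ 0.5438 -0.2708  0.265 ]
px [232.1 229.4] at z=.265 [ 0.5483 -0.232   0.265 ]
0 0 [ 0.5558 -0.1934  0.2683] gap 0.0015
0 1 [ 0.5404 -0.2274  0.238 ] gap 0.0671
0 2 [ 0.5475 -0.2101  0.252 ] gap 0.0329
1 0 [ 0.5636 -0.2433  0.3031] gap 0.0637
1 1 [ 0.5474 -0.275   0.2697] gap 0.0026
1 2 [ 0.555  -0.2588  0.2856] gap 0.0331
2 0 [ 0.5598 -0.2189  0.2854] gap 0.0332
2 1 [ 0.5439 -0.2517  0.2533] gap 0.0316
2 2 [ 0.5513 -0.2349  0.2684] gap 0.0007
```

View pics/crop.png

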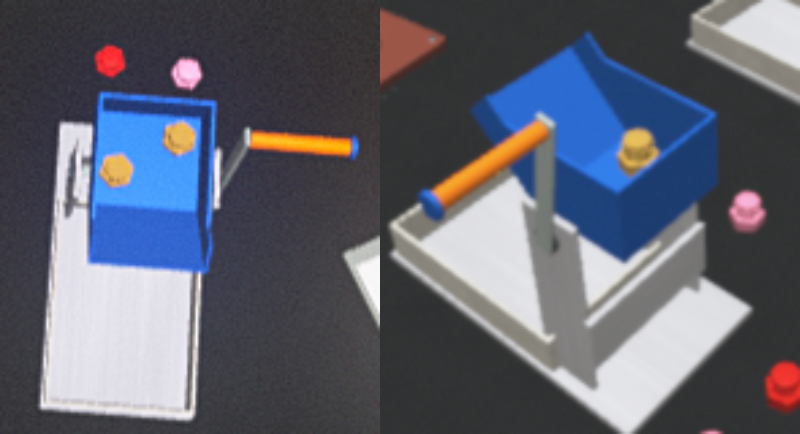

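The crop confirms the blue bin holds two brass (gold) glands. The two-view rays put the grip at (0.551,-0.235,0.267), gap 1 mm, against 0.265 in the text. Yaw comes out at -0.10 and matches the tray edge. I'll approach and pinch.

```bash
cat >> h.py <<'E'
from scipy.spatial.transform import Rotation as Ro
G=np.array([.5513,-.2355,.2665]); psi=-.10
bx=np.array([np.cos(psi),np.sin(psi),0])
def ori(s):
    X=np.array([0,0,-1.]);Y=s*bx;return Ro.from_matrix(np.c_[X,Y,np.cross(X,Y)]).as_euler('xyz')
OFF=np.array([0,0,-.019])
def at(th,g=None): # grip position at tilt th
    g=G if g is None else g
    return g+bx*(.02*np.cos(th)-.11*np.sin(th)-.02)+np.array([0,0,.02*np.sin(th)+.11*np.cos(th)-.11])
E
python3 - <<'E'
from h import *
q=np.array(observe()['q'])
best=None
for s in(1,-1):
    j=inverse_kinematics(G+OFF+[0,0,.13],ori(s));k=inverse_kinematics(at(1.7)+OFF,ori(s));print(s,j,k)
    if j is not None and k is not None:
        c=max(abs(j[5]),abs(k[5]))
        if best is None or c<best[0]:best=(c,s)
s=best[1];print(s)
p=np.array(observe()['eef_pos']);move_l([p[0],p[1],.38],feed=.2)
movep(G+OFF+[0,0,.13],ori(s)); gripper_to(.085)
print('contact',move_l(G+OFF,feed=.1,max_force=10))
o=observe();print(o['eef_pos'],o['ft_force'],o['time_s'])
shot('scene','pre');im,_=shot('top','pret')
a=cv2.imread('pics/pre.png')[130:330,150:350];b=cv2.imread('pics/pret.png')[120:320,320:520]
cv2.imwrite('pics/preb.png',cv2.resize(np.hstack([a,b]),(800,400)))
E
```

```text
1 [-0.53519837  0.1075676   1.38406107  0.          1.64996399 -0.43519837] [-0.65267662 -0.05764495  1.99446953  0.          1.20476807 -0.55267662]
-1 None [-0.65267662 -0.05764495  1.99446953  0.          1.20476807  2.58891604]
1
contact False
[ 0.55172604 -0.23573867  0.24844632] [-0.32032218 -1.28401124  0.64894741] 4.4083<sys>:0: UserWarning: Gimbal lock detected. Setting third angle to zero since it is not possible to uniquely determine all angles.
```

View pics/preb.png

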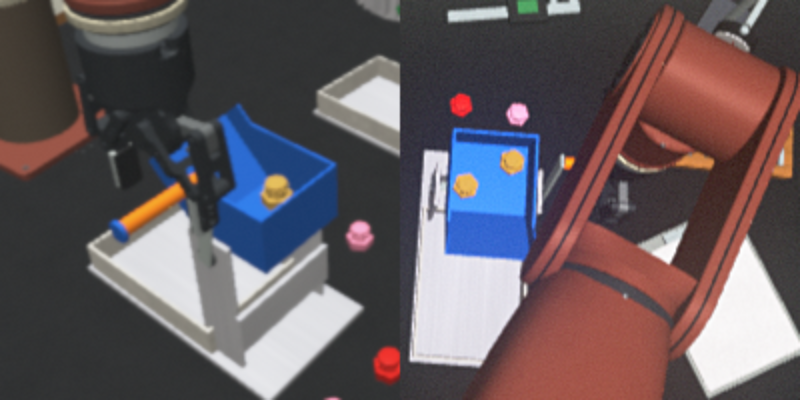

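The open fingers straddle the bar in x, with one finger on each side in the left crop at (120,165) and (210,200). Now I'll close, check the opening and pull along the arc.

```bash
python3 - 2>/dev/null <<'E'
from h import *
gripper_to(0.0,f_grip=35)
o=observe();print('opening',o['opening'],o['ft_force'],o['time_s'])
if not .010<o['opening']<.02: raise SystemExit('no grasp')
for th in np.linspace(0,1.68,15)[1:]:
    st=move_l(at(th)+OFF,feed=.07,max_force=30)
    o=observe();print(round(th,2),st,np.round(o['ft_force'],1),round(o['opening'],4),round(o['time_s'],1))
    if st: break
hold(.5)
shot('scene','tip')
E
```

```text
opening 0.012901483906745071 [-6.84041595  0.96191697  3.51133296] 5.1667
0.12 False [2.4 0.7 1.3] 0.0126 5.5
0.24 False [2.3 0.9 5.8] 0.0127 5.8
0.36 False [-0.4  1.2  5.1] 0.0124 6.2
0.48 False [0.9 1.4 4.7] 0.0125 6.5
0.6 False [ 1.2  0.9 -0.6] 0.0127 6.9
0.72 False [-2.2  0.1  1.8] 0.0127 7.2
0.84 False [ 2.2 -0.2 -2.5] 0.0125 7.6
0.96 False [ 0.3  0.6 -0.5] 0.0127 7.9
1.08 False [ 0.8  1.  -1.2] 0.0128 8.2
1.2 False [-1.8  1.3  0. ] 0.0124 8.6
1.32 False [-3.3  0.1  1.8] 0.0123 8.9
1.44 False [-5.   0.2  1.3] 0.0125 9.3
1.56 False [-6.2 -0.1  1.1] 0.0127 9.6
1.68 False [-7.6 -1.4  0.6] 0.0128 9.9
```

View pics/tip.png

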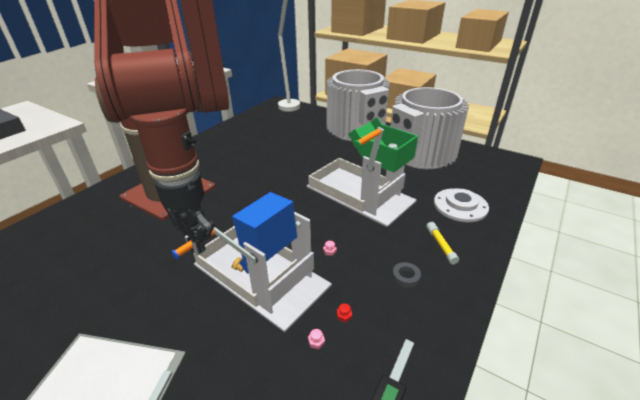

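The bin is tipped forward at (265,230), a gland shows in the tray at (238,264), and the green bin is still upright. I'll release, lift, retreat clear of the top view, and look.

```bash
python3 - 2>/dev/null <<'E'
from h import *
gripper_to(.085)
p=np.array(observe()['eef_pos']);print('lift contact',move_l([p[0],p[1],.36],feed=.12,max_force=15))
set_joints([-1.335,.0,1.3,0,1.6,-.126]); hold(.5)
o=observe();print(o['eef_pos'],np.round(o['ft_force'],1),o['time_s'])
for n in('scene','top'):
    im,d=shot(n,'end_'+n);P=cloud(n,d);hsv=cv2.cvtColor(im,cv2.COLOR_RGB2HSV)
    m=cv2.inRange(hsv,(10,90,70),(28,255,255))
    k,l,st,c=cv2.connectedComponentsWithStats(m)
    tc=at(0)+0;  
    yv=np.array([-bx[1],bx[0],0])
    # tray centre: from axle = 20 mm forward/110 below grip, 115 forward/149 below; lateral from the mid (115 mm to +y of grip)
    t0=G-bx*.135+yv*.115;t0[2]=.006
    for i in range(1,k):
        if st[i,4]>12:
            w=np.median(P[(l==i)&(d>0)],0);print(n,st[i,:5],w.round(3),'tray xyz',((w-t0)@bx).round(3),((w-t0)@yv).round(3),(w[2]-.006).round(3))
    mb=cv2.inRange(hsv,(100,150,50),(130,255,255));
    for i,s in enumerate(cv2.connectedComponentsWithStats(mb)[2][1:]):
        if s[4]>200: print('blue',s)
a=cv2.imread('pics/end_scene.png')[160:310,180:330];b=cv2.imread('pics/end_top.png')[160:310,310:460]
cv2.imwrite('pics/endb.png',cv2.resize(np.hstack([a,b]),(800,400),interpolation=cv2.INTER_CUBIC))
E
```

```text
lift contact False
[ 0.22179248 -0.58599129  0.49452287] [-0.6 -0.3  0.4] 15.225
scene [ 315    0  199   63 6954] [0.196 1.465 0.246] tray xyz -0.388 1.541 0.24
scene [437  40   9   4  15] [0.317 1.554 0.18 ] tray xyz -0.277 1.642 0.174
scene [520  41   6  11  37] [0.7   1.689 0.18 ] tray xyz 0.091 1.815 0.174
scene [ 326   49  110   61 2029] [-0.054  1.534 -0.039] tray xyz -0.644 1.585 -0.045
scene [316  95  10   6  43] [-0.345  1.404 -0.207] tray xyz -0.92 1.427 -0.213
scene [464 109  30  29 334] [ 0.62   1.492 -0.203] tray xyz 0.03 1.61 -0.209
scene [386 111   5  12  47] [ 0.083  1.555 -0.324] tray xyz -0.509 1.62 -0.33
scene [499 110   7  13  42] [ 0.698  1.689 -0.202] tray xyz 0.089 1.815 -0.208
scene [359 129  23  16 148] [0.588 0.181 0.27 ] tray xyz 0.13 0.303 0.264
scene [177 136   7   6  27] [-1.489  1.107 -0.674] tray xyz -2.029 1.017 -0.68
scene [ 539  161  101   36 1246] [ 1.291  2.205 -0.698] tray xyz 0.628 2.388 -0.704
scene [100 165  23  15 143] [-1.49   0.493 -0.671] tray xyz -1.969 0.406 -0.677
scene [ 73 183  14  10  78] [-1.491  0.278 -0.673] tray xyz -1.948 0.192 
[... 419 characters left out ...]
 41 376]
blue [101   0  21  36 310]
blue [ 210    0   75  114 6022]
blue [284   0  13  98 742]
blue [ 231  193   66   68 2792]
top [230 128  26  25 123] [0.796 0.211 0.015] tray xyz 0.334 0.354 0.009
top [ 597  148   43  137 2896] [ 0.692 -1.185 -0.353] tray xyz 0.37 -1.046 -0.359
top [ 452  165   65   45 1970] [ 0.637 -0.495  0.023] tray xyz 0.246 -0.365 0.017
top [220 186  37  12 225] [0.586 0.184 0.271] tray xyz 0.128 0.306 0.265
top [391 259  35   8 171] [ 0.42  -0.223  0.167] tray xyz 0.003 -0.115 0.161
top [358 260  11  11  90] [ 0.418 -0.125  0.031] tray xyz -0.008 -0.018 0.025
top [336 273  11  11  91] [ 0.386 -0.064  0.031] tray xyz -0.046 0.039 0.025
blue [ 340  214   48   33 1132]
```

View pics/endb.png

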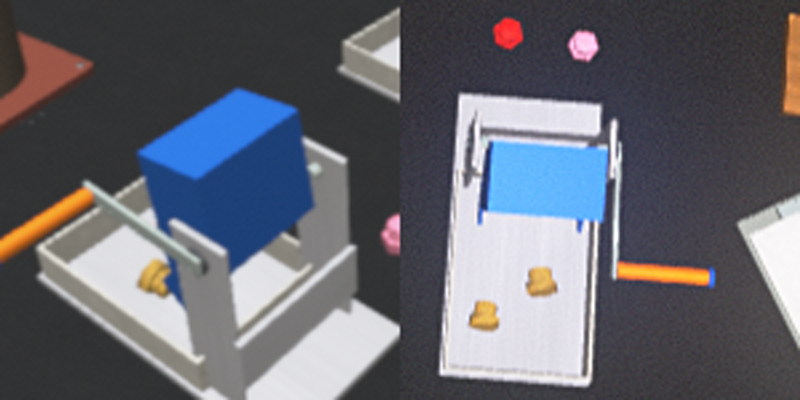

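View pics/end_top.png

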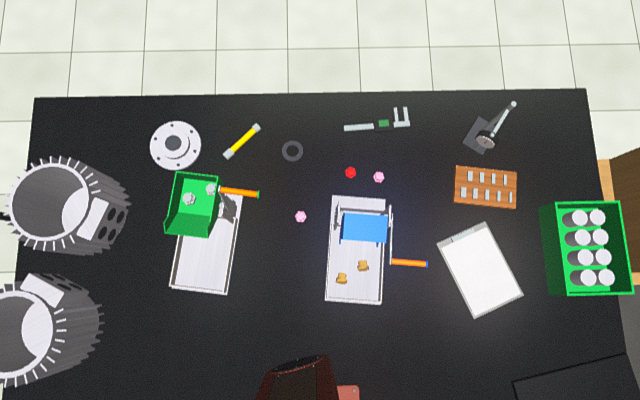

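Both brass glands lie in the tray, at (363,266) and (341,278), well inside its walls. The grip surface sits at z = 0.167, which puts the bar centre at about 0.160 against 0.161 at the stop. The green bin hasn't moved. Handing in.

```bash
python3 -c "
from plant import *
job_done()"
```

```text
the job is handed in; nothing more can be done
```

The blue bin is tipped fully forward, both brass glands are in its white tray, and I handed the job in at about 15 s of robot time. `job_done` reports no verdict, so this rests on my own checks:

- **Grasp and pull:** I pinched the blue bin's lever from above (finger opening 12.9 mm on the 14 mm bar). I pulled it along its arc to 1.68 rad with forces under 10 N, let go and retreated to the robot's right.
- **Bin tilt:** after release the grip centre is at about 0.160 m, against 0.161 m at the stop, and about 0.13 m forward of home.
- **Glands:** from the top view they lie at about (-0.01, -0.02) and (-0.05, 0.04) m in the tray frame. Their tops are 25 mm above the floor, so both are well within limits. The scene camera saw only the first gland, and agreed with the top view to 7 mm; the second was hidden from it.
- **Green bin:** it looks unmoved in the pictures.
- **Robot:** it stands clear and touches nothing, with wrist force under 1 N.

No check failed. The one small disagreement was the grip height at home, measured at 0.268 m against 0.265 m in the text, which is within tolerance.

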